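# Load the can dispenser in order of use

## Robot

A 6-joint arm with a two-finger parallel gripper is mounted at the origin on the work surface. World frame = base frame: x ahead of the robot, y to its left, z up, the work surface at z = 0. Lengths are in m, angles in rad, forces in N, time in s.
With the tool pointing down it reaches from about 0.35 to 0.775 m from the base axis. Payload 5.5 kg.
Tool frame: the origin (TCP) lies where the fingers leave the gripper's body, on its centre line; the fingertips stand 73 mm ahead of it and the grasp point (between the pads) lies 54 mm ahead of it; z points along the fingers, y is the direction in which the jaws open and shut (so a half turn about z gives the same grasp; the last joint's range is limited). The gripper opens to 85 mm and grips with 20 to 120 N. Pads are 22 mm wide; open, the fingers measure 114 mm over their backs; the gripper's body (76 mm by 85 mm) begins 54 mm behind the grasp point. The pads swing forward as they close: fully open they stand 13 mm farther back than shut.
Start: joints at [-1.305, 0.313, 0.046, 1.304, 0, 1.431], TCP at [0.227, -0.528, 0.304] pointing down, gripper open.
Joint ranges: [-2.76, 2.76], [-0.86, 1.69], [-1.03, 1.26], [-2.2, 2.34], [-1.47, 1.5], [-3.14, 3.14]. Speed limits (rad/s): [2.57, 2.57, 3.14, 3.14, 3.14, 3.14].

## Interface

Orientations are given as a unit quaternion [w, x, y, z].
In Python, from workcell import env, read_camera, job, cut_out gives the robot as it stands.
- The arm moves only by the tool servo_tool, never from a script. Its argument "deltas" is a list of rows, each an object of numbers: "dx", "dy", "dz": the shift along the world's x, y, z in mm; "rx", "ry", "rz": the turn, a rotation vector about the world's x, y, z in rad; "fingers": the closure, from -1 (fully open) to 1 (shut). A call has 1 to 8 rows; each row shifts and turns the commanded pose from where the row before left it; what a row does not reach is not made up. A row lasts 1/10 s, in which the tool goes at most 50 mm and 8.59 degrees, less where a joint would pass 70% of its speed; a pose out of reach is approached as far as the arm can. A call is refused whole if a number of a shift passes 50 or a number of a turn 0.15, either way. A call with a gripper value outside its range is refused whole. The fingers move at their own pace and stop on an object; "newtons" is the grip in N (left out, the last holds). Time passes only in rows, so rows that do not move let the fingers close. It gives the time, the measured TCP pose, the force and the opening at its end, in the units of the state.
- env.get_state(): the state, without advancing time (a new reading comes with each control period).
- read_camera(name): name is "scene" or "top" or "wrist"; returns a dict with "img" (384x512x3 uint8, red, green, blue), "intrinsics" (3x3 intrinsics, pixels), "k1" (the pictures are not rectified: a ray, as slopes to the right and down, at radius r is drawn at 1 + k1 r^2 times it, then the intrinsics apply), "extrinsics" (4x4, takes a point from camera to world coordinates); the wrist camera has in their place "hand_eye" (4x4, takes a point from camera to tool coordinates, whose origin is the TCP and whose axes are the flange's). Camera axes: x right, y down, z forward; pixel columns grow to the right and rows downward; lengths in m; the calibration is good to about 2 mm. A picture is of the moment at which its call begins: read the wrist's pose just before it. There is no depth.
- job.hand_in(): hands the job in, once; it reports no verdict.
Trained networks look in the newest picture that a camera, given by its name, has taken for a name from the list of things; names that differ only in an ending like _2 or _b are one class to them, and where a whole thing is asked for, a point or a joint stands for the part that bears it (a point fixed in the world has none). Each returns a list of dicts, best first, with "confidence" (0 to 1); they miss things now and then, are a little off and sometimes report something else, mostly with a low value. They report only what shows in the picture. A call takes as long as a camera call. They do not tell look-alikes from the thing itself.
- cut_out(target, camera): "region" (384x512 bool, what is visible of it) and "extent" ([left, top, right, bottom] in pixels, round what is visible of it).
The state is a dict: "clock": time; "joint_pos": joint angles; "qvel": joint speeds; "tau": joint torques, N m; "tcp_pos": TCP position; "orientation": TCP orientation; "wrist_force": force on the tool from outside, world axes, zero at the start; "ft_torque": the same for the moment, N m; "finger_gap": finger opening in m.
Only numpy, scipy, OpenCV 4.12 (cv2) and the standard library are available. Lean on these libraries where they do the work, as an engineer would, in place of code of your own. Each camera call takes 0.05 s, during which the arm holds its last target. There are 200 camera calls.

## Task

Load the two rinsed tins from the wooden draining rack into the two-tier can dispenser so that, after the tin already waiting at its outlet, the stout tin comes out next and the slim tin last. Lower each tin, lying across the lane, onto the open upper ramp and let go of it only there, not from a height; it rolls round and comes to rest in the queue on the lower ramp. Leave the tin already in the dispenser and the other things on the counter where they are.

Things in the scene. Friction and masses are not known exactly. Their poses are not given: they have to be found in the camera images.
- dispenser: Two-tier gravity-feed can dispenser of steel strip and wire, fixed to the counter; 310 mm long, 132 mm wide, 200 mm high. Origin at the centre of its underside; z up, +x to its back, y across. Outlet (lower ramp) and loading end (upper ramp) are both at its front, -x. Tins lie across it (axis along y) in a 110 mm lane. A tin let go on the upper ramp rolls back, drops to the lower ramp, rolls to the outlet.
- load_place (a point): Point on the surface of the upper ramp, mid-width, 90 mm down from its front end, 157 mm above the counter: a good place to lay a tin. x points down the ramp (to the back, 8 degrees below level), y across, z square to the surface. The ramp is 226 mm long: two strips, 50 mm gap between, ends turned up 24 mm at the front; flared side guides reach 35 mm above it, 110 mm apart at the foot, 130 mm on top.
- outlet_stop (a point): Point at the front end of the lower ramp, on its surface, mid-width, at the inner face of the 26 mm high outlet stop. x points up the lower ramp (to the back, 8 degrees), y across, z square to the surface. The loaded queue lies centre by centre at x = 32 mm (tin already there), 96 mm (stout) and 153 mm (slim). The upper ramp covers this ramp.
- rack: Wooden draining rack, 270 x 270 mm and 27 mm high, fixed: eleven 10 mm dowels along its x, 25 mm apart, tops 27 mm above the counter. Origin at the centre of its underside, z up. The two tins to load lie along the dowels, each settled between two of them at y = +62.5 or -62.5 mm; which is on which side varies.
- stout_tin_center (a point): Centre of the stout tin: full steel food tin with a plain paper label, 64 mm in diameter, 100 mm long, about 0.36 kg, lying on the draining rack (centre 57 mm above the counter). x is the tin's axis; y and z turn as it rolls.
- slim_tin_center (a point): Centre of the slim tin: like the stout one but 50 mm in diameter, 100 mm long, about 0.23 kg, lying on the draining rack (centre 49 mm above the counter). x is the tin's axis; y and z turn as it rolls.
- first_tin_center (a point): Centre of the tin already in the dispenser, lying on the lower ramp against the outlet stop; 64 mm in diameter, 100 mm long, x is its axis. It stays there.
- spoon_center (a point): Bamboo spoon, 185 mm long, 7 mm thick, lying across the far part of the draining rack; centre. Bystander.
- kettle_lid_center (a point): Stainless kettle lid, 96 mm in diameter with a black knob, 47 mm high, on the counter; 11 mm above its underside. Bystander.
- coaster_center (a point): Black plastic coaster, 90 mm in diameter, 8 mm high; centre. Bystander.
- sugar_center (a point): Glass sugar dispenser with steel top, press button and spout, 78 mm in diameter, 143 mm high; half-way up. Bystander.
- mate_center (a point): Mate cup with a steel straw, 80 mm in diameter, 163 mm high with the straw; half-way up the cup. Bystander.
- mug_center (a point): White ceramic mug, 80 mm in diameter, 90 mm high; half-way up. Bystander.
Mind the look-alikes: they are no part of the job. What is shaped like the part that bears slim_tin_center but blue is not meant.

How it is judged:
On the way, in this order (a step that is already met when the one before it is completed fails the run):
1. the stout tin, still held, is lowered onto the dispenser's upper ramp (less than 15 mm above it, across the lane) (contact force between the fingers and stout_tin above 0.3 N and x of stout_tin_center in the frame of load_place between -0.075 and 0.1 m and y of stout_tin_center in the frame of load_place between -0.016 and 0.016 m and z of stout_tin_center in the frame of load_place between 0.026 and 0.047 m), for 0.05 s.
2. after it the slim tin, still held, is lowered onto the upper ramp in the same way (contact force between the fingers and slim_tin above 0.3 N and x of slim_tin_center in the frame of load_place between -0.075 and 0.1 m and y of slim_tin_center in the frame of load_place between -0.016 and 0.016 m and z of slim_tin_center in the frame of load_place between 0.019 and 0.04 m), for 0.05 s.
At the end, for the whole second after the job is handed in: All three tins rest on the lower ramp: the first tin against the outlet stop, the stout tin next, the slim tin last, each within 15 mm of its place along the ramp (centres 32, 96 and 153 mm from the stop), 14 mm of mid-lane and 6 mm of lying on the ramp (x of first_tin_center in the frame of outlet_stop between 0.017 and 0.047 m and y of first_tin_center in the frame of outlet_stop between -0.014 and 0.014 m and z of first_tin_center in the frame of outlet_stop between 0.026 and 0.038 m and linear speed of each of first_tin, stout_tin, slim_tin below 0.03 m/s and x of stout_tin_center in the frame of outlet_stop between 0.081 and 0.111 m and y of stout_tin_center in the frame of outlet_stop between -0.014 and 0.014 m and z of stout_tin_center in the frame of outlet_stop between 0.026 and 0.038 m and x of slim_tin_center in the frame of outlet_stop between 0.1376 and 0.1676 m and y of slim_tin_center in the frame of outlet_stop between -0.014 and 0.014 m and z of slim_tin_center in the frame of outlet_stop between 0.019 and 0.031 m); the robot touches nothing.
It fails at once if a bystander (spoon, kettle lid, coaster, sugar dispenser, mate cup or mug) is moved by more than 30 mm (distance of any of spoon_center, kettle_lid_center, coaster_center, sugar_center, mate_center, mug_center from where it was at the start of the episode above 0.03 m).
It fails at once if the tin already in the dispenser is moved by more than 30 mm (distance of first_tin_center from where it was at the start of the episode above 0.03 m).
It also fails if it takes over 61 s, if anything falls off the work surface, if the arm or the gripper's body presses on something with over 40 N, if the wrist force passes 120 N, or if a joint passes its speed limit or range.

## Working session

There is one attempt and no reset: what is moved stays moved. The work goes in short steps, Python scripts to look and compute and a tool call to move; the robot and the scene stay as the last step left them, time stands still between calls to the robot, and variables do not carry over. Pictures are saved under pics/ and viewed, about 8 in all and at most 12, crops included, and the job is handed in when it is done.

Besides the shell and the picture viewer there is one more tool, called as name([rows], argument=value, ...), one row to a line, values as JSON. servo_tool: Moves the arm, as the interface text tells. Its arguments: {"type":"object","properties":{"deltas":{"type":"array"},"newtons":{"type":"number"}},"required":["deltas"]}

```bash
mkdir -p pics; ls; python3 - <<'E'
from workcell import env, read_camera, job, cut_out
import cv2, numpy as np
s=env.get_state(); print({k:np.round(v,3).tolist() for k,v in s.items()})
ims=[]
for c in("scene","top"):
    r=read_camera(c); ims.append(r['img']); print(c,r['intrinsics'],r['k1'],np.round(r['extrinsics'],3).tolist())
    cv2.imwrite(f'pics/{c}0.png',cv2.resize(r['img'][:,:,::-1],(800,600)))
    for n in("dispenser","rack","stout_tin_center","slim_tin_center","first_tin_center"):
        print(n,[(round(d['confidence'],2),d['extent']) for d in cut_out(n,c)])
E
```

```text
pics
{'clock': 0.0, 'joint_pos': [-1.305, 0.314, 0.045, 1.304, -0.0, 1.431], 'qvel': [0.002, 0.001, -0.0, 0.001, -0.002, -0.001], 'tau': [0.001, -48.063, 29.853, 0.019, -0.0, 0.0], 'tcp_pos': [0.227, -0.528, 0.303], 'orientation': [-0.001, 0.979, 0.202, -0.0], 'wrist_force': [0.309, -0.553, -0.499], 'ft_torque': [0.002, 0.039, -0.011], 'finger_gap': 0.086}
scene [[471.39543997   0.         257.44321862]
 [  0.         471.39543997 189.44237501]
 [  0.           0.           1.        ]] -0.04279966492887609 [[-0.614, 0.488, -0.621, 1.329], [0.789, 0.36, -0.497, 0.546], [-0.019, -0.795, -0.606, 0.886], [0.0, 0.0, 0.0, 1.0]]
dispenser [(0.76, [308.9, 182.6, 465.5, 337.6])]
rack [(0.71, [175.4, 175.9, 292.7, 243.7])]
stout_tin_center [(0.97, [206.7, 159.1, 241.2, 189.8]), (0.54, [313.6, 223.0, 350.1, 271.3]), (0.47, [170.5, 225.4, 211.7, 284.3])]
slim_tin_center [(0.73, [387.3, 202.4, 428.1, 224.1]), (0.71, [253.9, 170.8, 280.7, 205.6]), (0.6, [232.7, 135.2, 260.7, 160.0])]
first_tin_center [(0.94, [311.5, 224.6, 350.9, 267.6]), (0.34, [308.1, 185.7, 466.8, 333.5])]
top [[392.2855715    0.         255.84108624]
 [  0.         392.2855715  198.69942054]
 [  0.           0.           1.        ]] -0.1233578663456301 [[0.012, -0.998, 0.064, 0.467], [-1.0, -0.011, 0.024, -0.099], [-0.023, -0.064, -0.998, 1.124], [0.0, 0.0, 0.0, 1.0]]
dispenser [(0.92, [46.3, 157.5, 185.1, 216.1])]
rack [(0.94, [242.1, 151.4, 346.3, 266.0])]
stout_tin_center [(0.67, [307.3, 200.3, 335.7, 241.6]), (0.67, [194.9, 231.8, 223.8, 263.7]), (0.25, [50.2, 156.1, 186.7, 213.4])]
slim_tin_center [(0.88, [263.9, 211.7, 286.4, 254.0]), (0.82, [333.5, 273.9, 360.5, 316.8]), (0.77, [122.5, 272.2, 165.0, 295.2])]
first_tin_center [(0.97, [155.4, 168.6, 184.8, 208.7])]
```

View pics/top0.png

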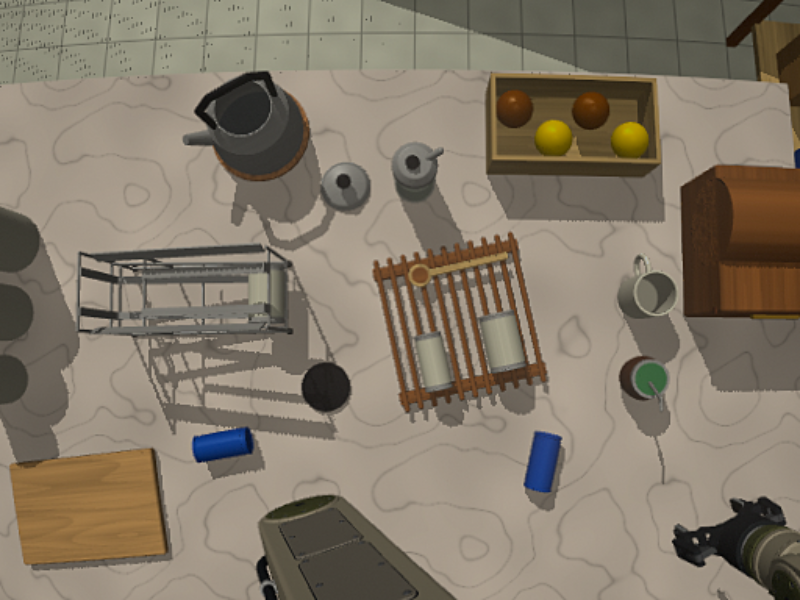

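View pics/scene0.png

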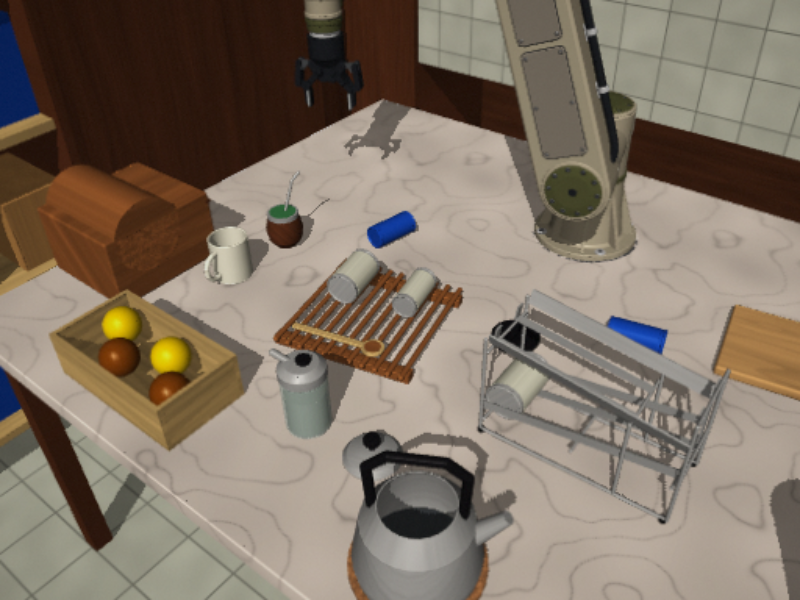

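Top view (800 px wide): white stout tin at (502,342) and slim at (433,361) on the rack. The blue look-alikes are at (222,445) and (543,462), and the first tin, also white, is in the dispenser at (265,290). The dispenser front is at the right (-y). I'm choosing the two white tins on the rack.

```bash
cat > h.py <<'E'
import numpy as np, cv2
from workcell import env, read_camera, job, cut_out
from scipy.spatial.transform import Rotation as R
def pose():
    s=env.get_state(); T=np.eye(4); q=s['orientation']; T[:3,:3]=R.from_quat([q[1],q[2],q[3],q[0]]).as_matrix(); T[:3,3]=s['tcp_pos']; return T
def shot(c):
    T=pose(); r=read_camera(c)
    r['E']=np.array(r['extrinsics']) if c!='wrist' else T@np.array(r['hand_eye']); return r
def ray(r,p):
    K=r['intrinsics']; d=cv2.undistortPoints(np.array(p,float).reshape(-1,1,2),K,np.array([r['k1'],0,0,0.]))[:,0]
    v=np.c_[d,np.ones(len(d))]@r['E'][:3,:3].T; return r['E'][:3,3],v/np.linalg.norm(v,axis=1)[:,None]
def tri(rs,ps):
    A=np.zeros((3,3));b=np.zeros(3);L=[]
    for r,p in zip(rs,ps):
        o,v=ray(r,[p]);P=np.eye(3)-np.outer(v[0],v[0]);A+=P;b+=P@o;L.append((P,o))
    x=np.linalg.solve(A,b); return x,[1e3*np.linalg.norm(P@(x-o)) for P,o in L]
def proj(r,X):
    X=np.atleast_2d(X); c=(X-r['E'][:3,3])@r['E'][:3,:3]
    d=c[:,:2]/c[:,2:]; d=d*(1+r['k1']*(d**2).sum(1))[:,None]
    return d@r['intrinsics'][:2,:2].T+r['intrinsics'][:2,2]
def onplane(r,p,z):
    o,v=ray(r,p); return o+v*((z-o[2])/v[:,2])[:,None]
def find(n,c,near,tol=25):
    for d in cut_out(n,c):
        m=d['region']; yx=np.argwhere(m); ce=yx.mean(0)[::-1]
        if np.hypot(*(ce-near))<tol:
            return ce,m,d['confidence']
    return None
E
python3 - <<'E'
from h import *
a,b=shot('scene'),shot('top')
for n,ps,pt in (('stout_tin_center',(226,176),(321,219)),('slim_tin_center',(267,188),(277,232)),('first_tin_center',(332,246),(170,188))):
    fs,ft=find(n,'scene',ps),find(n,'top',pt)
    if fs is None or ft is None: print(n,fs is None,ft is None); 
    if fs and ft: print(n,tri([a,b],[fs[0],ft[0]]),fs[0],ft[0],fs[2],ft[2])
    if ft:
        c,(w,h),ang=cv2.minAreaRect(np.argwhere(ft[1])[:,::-1].astype(np.float32)); print('rect',c,w,h,ang)
def crop(r,x0,y0,x1,y1,s): return cv2.resize(r['img'][y0:y1,x0:x1,::-1],None,fx=s,fy=s,interpolation=cv2.INTER_CUBIC)
A=crop(b,35,145,200,230,4); B=crop(a,300,175,475,345,4)
cv2.imwrite('pics/dt.png',A)
cv2.imwrite('pics/ds.png',cv2.resize(B,None,fx=.85,fy=.85))
E
```

```text
stout_tin_center (array([ 0.48400813, -0.25247556,  0.05550756]), [np.float64(0.593193716039328), np.float64(0.5931937160392842)]) [225.62146051 176.4828614 ] [321.27120536 218.22433036] 0.81 0.93
rect (321.51763916015625, 218.3293914794922) 37.962833404541016 24.296213150024414 77.47119140625
slim_tin_center (array([ 0.44745109, -0.13119298,  0.04881243]), [np.float64(0.8989043850959001), np.float64(0.8989043850958222)]) [264.81529851 186.74440299] [276.43081761 231.24528302] 0.65 0.84
rect (276.49456787109375, 231.1750946044922) 37.17518615722656 17.46171760559082 77.7352294921875
first_tin_center (array([0.55995906, 0.1585473 , 0.06037764]), [np.float64(0.36510414505469574), np.float64(0.3651041450547453)]) [330.78079096 246.56723164] [171.79490806 188.57425743] 0.9 0.78
rect (171.0, 187.5) 37.0 24.0 90.0
```

View pics/dt.png

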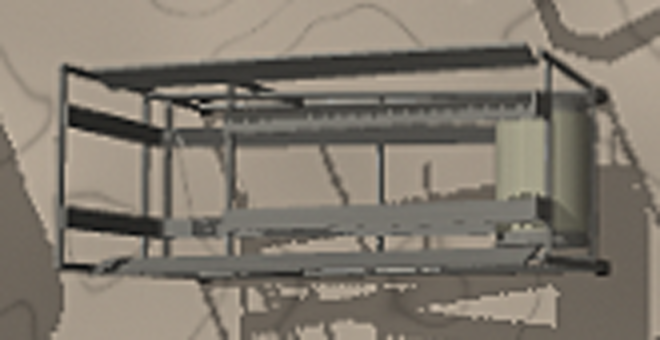

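View pics/ds.png

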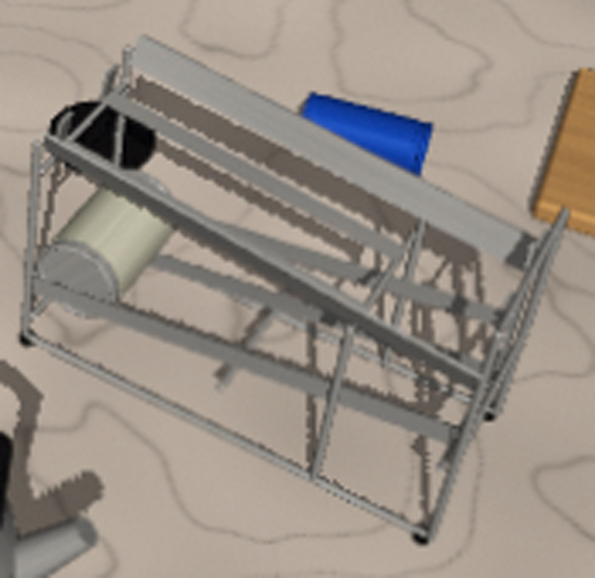

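```bash
python3 - <<'E'
from h import *
a,b=shot('scene'),shot('top')
print(onplane(b,[(185.25,169.25),(185.5,211.75)],.004).round(4))
print(onplane(a,[(307.4,275),(423.8,333.2),(444.1,297.1)],.004).round(4))
o=onplane(b,[(51.25,161.75),(50,211.75)],.2).round(4);print('back top if z=.2',o)
# tin axes: long-edge lines on plane through the axis
for n,pt,z in (('stout_tin_center',(321,219),.0555),('slim_tin_center',(277,232),.0488)):
    f=find(n,'top',pt)
    P=onplane(b,np.argwhere(f[1])[:,::-1].astype(float),z)[:,:2]; 
    print(n,cv2.minAreaRect(P.astype(np.float32)),P.mean(0))
print([ (d['confidence'],onplane(b,[np.argwhere(d['region']).mean(0)[::-1]],.0)) for d in cut_out('rack','top')][:1])
E
```

```text
[[0.6217 0.1338 0.004 ]
 [0.4985 0.1301 0.004 ]]
[[0.6289 0.1379 0.004 ]
 [0.6199 0.4376 0.004 ]
 [0.4947 0.4363 0.004 ]]
back top if z=.2 [[0.6129 0.4358 0.2   ]
 [0.488  0.4327 0.2   ]]
stout_tin_center ((0.484057754278183, -0.2525009214878082), (0.1065925881266594, 0.06655672937631607), 11.751079559326172) [ 0.48343188 -0.25210044]
slim_tin_center ((0.44969508051872253, -0.1315654218196869), (0.10003729909658432, 0.0516393817961216), 13.155165672302246) [ 0.45027021 -0.13100323]
[(0.69, array([[ 0.51725608, -0.17769744,  0.        ]]))]
```

servo_tool([
  {"dx": 32,"dy": 34,"rz": -0.025,"fingers": -1},
  {"dx": 32,"dy": 34,"rz": -0.025},
  {"dx": 32,"dy": 34,"rz": -0.025},
  {"dx": 32,"dy": 34,"rz": -0.025},
  {"dx": 32,"dy": 34,"rz": -0.025},
  {"dx": 32,"dy": 34,"rz": -0.025},
  {"dx": 32,"dy": 34,"rz": -0.025},
  {"dx": 33,"dy": 37,"rz": -0.022},
])

```text
invalid input at $.deltas[0]: expected keys dx, dy, dz, rx, ry, rz, fingers
```

servo_tool([
  {"dz": 0},
  {"dz": 0},
])

```text
invalid input at $.deltas[0]: expected keys dx, dy, dz, rx, ry, rz, fingers
```

```bash
cat > w.py <<'E'
from h import *
import sys
# wrist look at tin n with height z: rect on plane of axis
n,z,tag=sys.argv[1],float(sys.argv[2]),sys.argv[3]
r=shot('wrist'); T=pose(); print('clk',env.get_state()['clock'],'tcp',T[:3,3].round(4),'toolx deg',np.degrees(np.arctan2(T[1,0],T[0,0])).round(2),'tz',T[:3,2].round(3),'hand_eye t',np.array(r['hand_eye'])[:3,3].round(3))
cv2.imwrite(f'pics/{tag}.png',r['img'][:,:,::-1])
for d in cut_out(n,'wrist'):
    px=np.argwhere(d['region'])[:,::-1].astype(float)
    P=onplane(r,px,z)[:,:2]
    print(round(d['confidence'],2),np.round(d['extent']),px.mean(0).round(1),'rect',cv2.minAreaRect(P.astype(np.float32)),'mean',P.mean(0).round(4))
E
python3 w.py stout_tin_center .057 w1
```

```text
clk 1.3 tcp [ 0.227  -0.5283  0.3039] toolx deg 23.25 tz [ 0. -0. -1.] hand_eye t [ 0.084  0.001 -0.069]
```

View pics/w1.png

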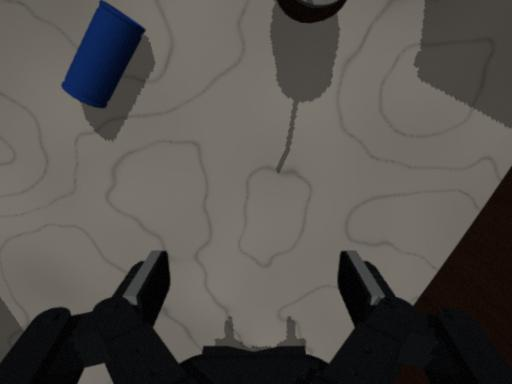

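servo_tool([
  {"dx": 22,"dy": 32,"dz": 0,"rx": 0,"ry": 0,"rz": -0.025,"fingers": -1},
  {"dx": 22,"dy": 32,"dz": 0,"rx": 0,"ry": 0,"rz": -0.025,"fingers": -1},
  {"dx": 22,"dy": 32,"dz": 0,"rx": 0,"ry": 0,"rz": -0.025,"fingers": -1},
  {"dx": 22,"dy": 32,"dz": 0,"rx": 0,"ry": 0,"rz": -0.025,"fingers": -1},
  {"dx": 22,"dy": 32,"dz": 0,"rx": 0,"ry": 0,"rz": -0.025,"fingers": -1},
  {"dx": 22,"dy": 32,"dz": 0,"rx": 0,"ry": 0,"rz": -0.025,"fingers": -1},
  {"dx": 22,"dy": 32,"dz": 0,"rx": 0,"ry": 0,"rz": -0.025,"fingers": -1},
  {"dx": 22,"dy": 32,"dz": 0,"rx": 0,"ry": 0,"rz": -0.022,"fingers": -1},
])

```text
clock: 2.15
tcp_pos: [0.4037, -0.271, 0.3041]
orientation: [0.0, 0.995, 0.104, 0.0]
wrist_force: [-0.1, -0.3, 0.3]
finger_gap: 0.085
```

servo_tool([
  {"dx": 0,"dy": 0,"dz": 0,"rx": 0,"ry": 0,"rz": 0,"fingers": -1},
  {"dx": 0,"dy": 0,"dz": 0,"rx": 0,"ry": 0,"rz": 0,"fingers": -1},
])

```text
clock: 2.35
tcp_pos: [0.4034, -0.2717, 0.3041]
orientation: [0.0, 0.994, 0.105, -0.0]
wrist_force: [-0.7, 0.4, 0.2]
finger_gap: 0.0854
```

```bash
python3 w.py stout_tin_center .057 w1;python3 w.py slim_tin_center .049 w1
```

```text
clk 2.4 tcp [ 0.403  -0.2725  0.304 ] toolx deg 12.01 tz [ 0.    -0.001 -1.   ] hand_eye t [ 0.084  0.001 -0.069]
0.92 [217.  29. 284. 141.] [250.7  84.9] rect ((0.4867981970310211, -0.25221383571624756), (0.1098892092704773, 0.06486149877309799), 13.060290336608887) mean [ 0.4896 -0.2519]
0.34 [410. 157. 499. 282.] [456.5 199.4] rect ((0.40536174178123474, -0.5422035455703735), (0.1980905532836914, 0.08189305663108826), 61.54787063598633) mean [ 0.4201 -0.5115]
clk 2.5 tcp [ 0.4026 -0.2732  0.3039] toolx deg 11.89 tz [-0. -0. -1.] hand_eye t [ 0.084  0.001 -0.069]
0.64 [104.  48. 161. 150.] [130.3  96.8] rect ((0.44990086555480957, -0.1323392391204834), (0.10606700927019119, 0.053630370646715164), 13.460904121398926) mean [ 0.4523 -0.132 ]
0.57 [247. 222. 312. 305.] [274.9 264.4] rect ((0.2843130826950073, -0.3261045217514038), (0.05010469630360603, 0.11757274717092514), 79.09969329833984) mean [ 0.2875 -0.3264]
```

View pics/w1.png

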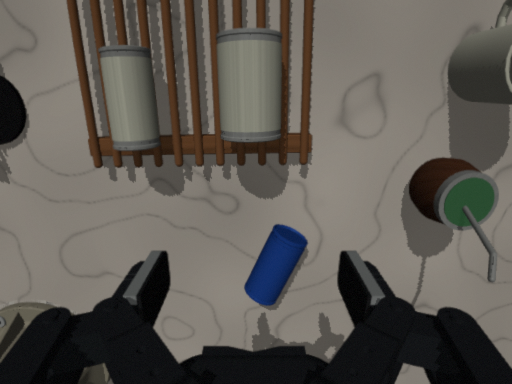

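The image shows the white stout tin at (250,85), the white slim tin at (130,97), and the blue look-alike at (276,265). The choice is confirmed, so I'm going for the stout tin.

servo_tool([
  {"dx": 41,"dy": 10,"dz": 0,"rx": 0,"ry": 0,"rz": 0.005,"fingers": -1},
  {"dx": 41,"dy": 10,"dz": 0,"rx": 0,"ry": 0,"rz": 0.005,"fingers": -1},
  {"dx": 0,"dy": 0,"dz": -40,"rx": 0,"ry": 0,"rz": 0,"fingers": -1},
  {"dx": 0,"dy": 0,"dz": -40,"rx": 0,"ry": 0,"rz": 0,"fingers": -1},
  {"dx": 0,"dy": 0,"dz": -40,"rx": 0,"ry": 0,"rz": 0,"fingers": -1},
  {"dx": 0,"dy": 0,"dz": 0,"rx": 0,"ry": 0,"rz": 0,"fingers": -1},
  {"dx": 0,"dy": 0,"dz": 0,"rx": 0,"ry": 0,"rz": 0,"fingers": -1},
])

```text
clock: 3.25
tcp_pos: [0.4843, -0.253, 0.184]
orientation: [-0.001, 0.994, 0.108, -0.001]
wrist_force: [0.0, 0.1, 1.2]
finger_gap: 0.0855
```

```bash
python3 w.py stout_tin_center .057 w2
```

```text
clk 3.3 tcp [ 0.4853 -0.2536  0.1855] toolx deg 12.46 tz [ 0.001 -0.001 -1.   ] hand_eye t [ 0.084  0.001 -0.069]
0.98 [205. 136. 300. 295.] [252.2 211.1] rect ((0.478366494178772, -0.2542952299118042), (0.1255219578742981, 0.0644308403134346), 12.865436553955078) mean [ 0.4848 -0.2532]
```

servo_tool([
  {"dx": 0,"dy": 0,"dz": -40,"rx": 0,"ry": 0,"rz": 0,"fingers": -1},
  {"dx": 0,"dy": 0,"dz": -25,"rx": 0,"ry": 0,"rz": 0,"fingers": -1},
  {"dx": 0,"dy": 0,"dz": -15,"rx": 0,"ry": 0,"rz": 0,"fingers": -1},
  {"dx": 0,"dy": 0,"dz": 0,"rx": 0,"ry": 0,"rz": 0,"fingers": -1},
  {"dx": 0,"dy": 0,"dz": 0,"rx": 0,"ry": 0,"rz": 0,"fingers": 1},
  {"dx": 0,"dy": 0,"dz": 0,"rx": 0,"ry": 0,"rz": 0,"fingers": 1},
  {"dx": 0,"dy": 0,"dz": 0,"rx": 0,"ry": 0,"rz": 0,"fingers": 1},
  {"dx": 0,"dy": 0,"dz": 0,"rx": 0,"ry": 0,"rz": 0,"fingers": 1},
], newtons=50)

```text
clock: 4.15
tcp_pos: [0.486, -0.2519, 0.1065]
orientation: [0.0, 0.994, 0.11, 0.002]
wrist_force: [-2.0, 5.4, 6.7]
finger_gap: 0.0627
```

servo_tool([
  {"dx": 0,"dy": 0,"dz": 0,"rx": 0,"ry": 0,"rz": 0,"fingers": 1},
  {"dx": 0,"dy": 0,"dz": 0,"rx": 0,"ry": 0,"rz": 0,"fingers": 1},
])

```text
clock: 4.35
tcp_pos: [0.486, -0.2519, 0.1065]
orientation: [0.0, 0.994, 0.11, 0.002]
wrist_force: [-0.3, 3.6, 6.0]
finger_gap: 0.0625
```

servo_tool([
  {"dx": 0,"dy": 0,"dz": 0,"rx": 0,"ry": 0,"rz": 0,"fingers": -1},
  {"dx": 0,"dy": 0,"dz": 0,"rx": 0,"ry": 0,"rz": 0,"fingers": -1},
  {"dx": 0,"dy": 0,"dz": -6,"rx": 0,"ry": 0,"rz": 0,"fingers": -1},
  {"dx": 0,"dy": 0,"dz": 0,"rx": 0,"ry": 0,"rz": 0,"fingers": 1},
  {"dx": 0,"dy": 0,"dz": 0,"rx": 0,"ry": 0,"rz": 0,"fingers": 1},
  {"dx": 0,"dy": 0,"dz": 0,"rx": 0,"ry": 0,"rz": 0,"fingers": 1},
  {"dx": 0,"dy": 0,"dz": 0,"rx": 0,"ry": 0,"rz": 0,"fingers": 1},
  {"dx": 0,"dy": 0,"dz": 0,"rx": 0,"ry": 0,"rz": 0,"fingers": 1},
])

```text
clock: 5.15
tcp_pos: [0.4847, -0.252, 0.0979]
orientation: [-0.0, 0.994, 0.109, -0.0]
wrist_force: [-2.4, 3.5, 3.1]
finger_gap: 0.0629
```

servo_tool([
  {"dx": 0,"dy": 0,"dz": 20,"rx": 0,"ry": 0,"rz": 0,"fingers": 1},
  {"dx": 0,"dy": 0,"dz": 45,"rx": 0,"ry": 0,"rz": 0,"fingers": 1},
  {"dx": 0,"dy": 0,"dz": 45,"rx": 0,"ry": 0,"rz": 0,"fingers": 1},
  {"dx": 0,"dy": 20,"dz": 40,"rx": 0,"ry": 0,"rz": 0,"fingers": 1},
  {"dx": -3,"dy": 30,"dz": 35,"rx": 0,"ry": 0,"rz": -0.03,"fingers": 1},
  {"dx": -3,"dy": 35,"dz": 30,"rx": 0,"ry": 0,"rz": -0.03,"fingers": 1},
  {"dx": -3,"dy": 45,"dz": 17,"rx": 0,"ry": 0,"rz": -0.03,"fingers": 1},
  {"dx": -3,"dy": 48,"dz": 0,"rx": 0,"ry": 0,"rz": -0.03,"fingers": 1},
])

```text
clock: 5.95
tcp_pos: [0.474, -0.074, 0.3324]
orientation: [0.001, 0.999, 0.048, 0.002]
wrist_force: [1.6, 0.2, -3.8]
finger_gap: 0.0631
```

servo_tool([
  {"dx": -3,"dy": 48,"dz": 0,"rx": 0,"ry": 0,"rz": -0.03,"fingers": 1},
  {"dx": 0,"dy": 48,"dz": 0,"rx": 0,"ry": 0,"rz": -0.03,"fingers": 1},
  {"dx": 0,"dy": 48,"dz": 0,"rx": 0,"ry": 0,"rz": -0.01,"fingers": 1},
  {"dx": 0,"dy": 48,"dz": 0,"rx": 0,"ry": 0,"rz": 0,"fingers": 1},
  {"dx": 0,"dy": 42,"dz": 0,"rx": 0,"ry": 0,"rz": 0,"fingers": 1},
  {"dx": 0,"dy": 40,"dz": 0,"rx": 0,"ry": 0,"rz": 0,"fingers": 1},
  {"dx": 0,"dy": 0,"dz": 0,"rx": 0,"ry": 0,"rz": 0,"fingers": 1},
  {"dx": 0,"dy": 0,"dz": 0,"rx": 0,"ry": 0,"rz": 0,"fingers": 1},
])

```text
clock: 6.75
tcp_pos: [0.4749, 0.14, 0.3294]
orientation: [-0.022, 0.998, 0.052, -0.002]
wrist_force: [-0.7, -0.7, -2.6]
finger_gap: 0.0631
```

```bash
python3 w.py dispenser .17 w3
```

```text
clk 6.8 tcp [0.4749 0.1397 0.3295] toolx deg 5.97 tz [-0.006  0.043 -0.999] hand_eye t [ 0.084  0.001 -0.069]
0.85 [  0.   0. 298. 176.] [132.3  85.9] rect ((0.5477498173713684, 0.2457142472267151), (0.12529098987579346, 0.23796412348747253), 4.232794284820557) mean [0.5505 0.2465]
0.42 [335. 196. 346. 233.] [338.6 213.1] rect ((0.4695585370063782, 0.07441738247871399), (0.02946380153298378, 0.007073289714753628), 9.345643043518066) mean [0.4701 0.0747]
```

View pics/w3.png

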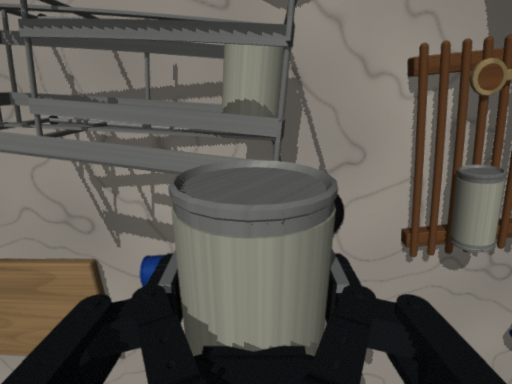

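The wrist view shows the dispenser's upper strips around (150,30)–(150,120), with the first tin under the front end at (250,75). The stout tin is held level-ended. The pose fell short and is tilted, so I'm checking the joints.

```bash
python3 - <<'E'
from h import *
s=env.get_state();print(np.round(s['joint_pos'],3),s['clock']);T=pose();print(T.round(4))
E
```

```text
[ 0.103  0.149 -0.104  1.319  0.044  3.141] 6.85
[[ 0.9946  0.1035 -0.0057  0.4749]
 [ 0.1036 -0.9937  0.0436  0.1395]
 [-0.0011 -0.044  -0.999   0.3296]
 [ 0.      0.      0.      1.    ]]
```

servo_tool([
  {"dx": 0,"dy": 0,"dz": 0,"rx": 0,"ry": 0,"rz": 0,"fingers": 1},
  {"dx": 0,"dy": 0,"dz": 0,"rx": 0,"ry": 0,"rz": 0,"fingers": 1},
])

```text
clock: 7.05
tcp_pos: [0.4749, 0.1396, 0.3299]
orientation: [-0.022, 0.998, 0.052, -0.001]
wrist_force: [0.4, -0.3, -3.2]
finger_gap: 0.0632
```

Joint 6 hit its range (3.14). The dispenser needs the half-turned grasp, so I'll turn the tool +3.06 rad here, clear above everything.

servo_tool([
  {"dx": 0,"dy": 0,"dz": 0,"rx": -0.044,"ry": -0.006,"rz": 0.13,"fingers": 1},
  {"dx": 0,"dy": 0,"dz": 0,"rx": 0,"ry": 0,"rz": 0.146,"fingers": 1},
  {"dx": 0,"dy": 0,"dz": 0,"rx": 0,"ry": 0,"rz": 0.146,"fingers": 1},
  {"dx": 0,"dy": 0,"dz": 0,"rx": 0,"ry": 0,"rz": 0.146,"fingers": 1},
  {"dx": 0,"dy": 0,"dz": 0,"rx": 0,"ry": 0,"rz": 0.146,"fingers": 1},
  {"dx": 0,"dy": 0,"dz": 0,"rx": 0,"ry": 0,"rz": 0.146,"fingers": 1},
  {"dx": 0,"dy": 0,"dz": 0,"rx": 0,"ry": 0,"rz": 0.146,"fingers": 1},
  {"dx": 0,"dy": 0,"dz": 0,"rx": 0,"ry": 0,"rz": 0.146,"fingers": 1},
])

```text
clock: 7.85
tcp_pos: [0.4748, 0.1399, 0.33]
orientation: [0.001, 0.807, 0.59, -0.001]
wrist_force: [0.1, -1.0, -3.0]
finger_gap: 0.0631
```

servo_tool([
  {"dx": 0,"dy": 0,"dz": 0,"rx": 0,"ry": 0,"rz": 0.146,"fingers": 1},
  {"dx": 0,"dy": 0,"dz": 0,"rx": 0,"ry": 0,"rz": 0.146,"fingers": 1},
  {"dx": 0,"dy": 0,"dz": 0,"rx": 0,"ry": 0,"rz": 0.146,"fingers": 1},
  {"dx": 0,"dy": 0,"dz": 0,"rx": 0,"ry": 0,"rz": 0.146,"fingers": 1},
  {"dx": 0,"dy": 0,"dz": 0,"rx": 0,"ry": 0,"rz": 0.146,"fingers": 1},
  {"dx": 0,"dy": 0,"dz": 0,"rx": 0,"ry": 0,"rz": 0.146,"fingers": 1},
  {"dx": 0,"dy": 0,"dz": 0,"rx": 0,"ry": 0,"rz": 0.146,"fingers": 1},
  {"dx": 0,"dy": 0,"dz": 0,"rx": 0,"ry": 0,"rz": 0.146,"fingers": 1},
])

```text
clock: 8.65
tcp_pos: [0.4748, 0.1399, 0.33]
orientation: [0.001, 0.348, 0.937, -0.0]
wrist_force: [1.2, -0.1, -2.9]
finger_gap: 0.0626
```

servo_tool([
  {"dx": 20,"dy": 20,"dz": 0,"rx": 0,"ry": 0,"rz": 0.146,"fingers": 1},
  {"dx": 20,"dy": 20,"dz": 0,"rx": 0,"ry": 0,"rz": 0.146,"fingers": 1},
  {"dx": 20,"dy": 20,"dz": 0,"rx": 0,"ry": 0,"rz": 0.146,"fingers": 1},
  {"dx": 20,"dy": 10,"dz": 0,"rx": 0,"ry": 0,"rz": 0.146,"fingers": 1},
  {"dx": 20,"dy": 0,"dz": 0,"rx": 0,"ry": 0,"rz": 0.146,"fingers": 1},
  {"dx": 20,"dy": 0,"dz": 0,"rx": 0,"ry": 0,"rz": 0,"fingers": 1},
  {"dx": 0,"dy": 0,"dz": 0,"rx": 0,"ry": 0,"rz": 0,"fingers": 1},
  {"dx": 0,"dy": 0,"dz": 0,"rx": 0,"ry": 0,"rz": 0,"fingers": 1},
])

```text
clock: 9.45
tcp_pos: [0.5949, 0.2098, 0.3292]
orientation: [0.0, -0.006, 1.0, -0.0]
wrist_force: [-0.2, 0.0, -3.5]
finger_gap: 0.063
```

```bash
python3 w.py dispenser .17 w4
```

```text
clk 9.5 tcp [0.5945 0.2099 0.3295] toolx deg -179.27 tz [ 0.001 -0.    -1.   ] hand_eye t [ 0.083 -0.001 -0.069]
0.58 [133.  62. 512. 256.] [345.4 135.7] rect ((0.559334397315979, 0.27345627546310425), (0.15479415655136108, 0.3118038773536682), 4.992315292358398) mean [0.5456 0.281 ]
```

View pics/w4.png

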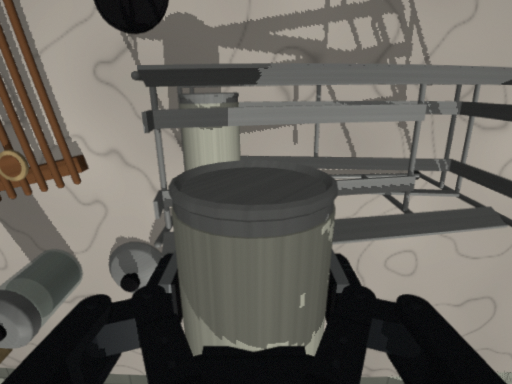

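The near upper strip's front end is at (146,118) and the near guide's at (135,75), with the stout tin held well. I'm triangulating these against the top and scene crops.

```bash
python3 - <<'E'
from h import *
a,b,w=shot('scene'),shot('top'),shot('wrist')
for n,p in {'near guide front':((339.7,186.8),(170,209.5),(135,75)),'near strip front':((331.5,203.8),(172,196.75),(146,119))}.items():
    print(n,tri([a,b,w],p)); print('  bw',tri([b,w],p[1:]),' ab',tri([a,b],p[:2])[0].round(4))
print('far guide front ab',tri([a,b],((314,217.6),(167.5,158)))) # crop (530,52)
# back end of far guide (478,378)/3.4 in scene ; top crop (75,77)
print('far guide back ab',tri([a,b],((440.6,286.2),(53.7,164.2))))
# lines in wrist view -> slope of guide/strip
def ln(p,z): 
    q=np.array([onplane(w,[pp],zz)[0] for pp,zz in zip(p,z)]);print(q.round(4),np.degrees(np.arctan2(q[1,1]-q[0,1],q[1,0]-q[0,0])))
import cv2
g=cv2.resize(w['img'][50:270,110:512,::-1],None,fx=1.95,fy=1.95,interpolation=cv2.INTER_CUBIC);cv2.imwrite('pics/w5.png',g)
E
```

```text
near guide front (array([0.4991065 , 0.13152711, 0.19650975]), [np.float64(3.6206081895385047), np.float64(3.2206584103701936), np.float64(3.283059310816405)])
  bw (array([0.50014575, 0.12969485, 0.19029969]), [np.float64(1.9858337035511602), np.float64(1.9858337035511955)])  ab [0.4965 0.1311 0.1954]
near strip front (array([0.53133041, 0.1307737 , 0.16820499]), [np.float64(3.8330569970581627), np.float64(0.9393384636670321), np.float64(4.32472725313611)])
  bw (array([0.53097407, 0.12925003, 0.17629297]), [np.float64(1.049797925212759), np.float64(1.0497979252130123)])  ab [0.5301 0.1327 0.1653]
far guide front ab (array([0.6229925 , 0.14053577, 0.1897055 ]), [np.float64(0.8496681134952488), np.float64(0.8496681134952531)])
far guide back ab (array([0.61531061, 0.44460056, 0.16138521]), [np.float64(6.221245863088445), np.float64(6.221245863088454)])
```

View pics/w5.png

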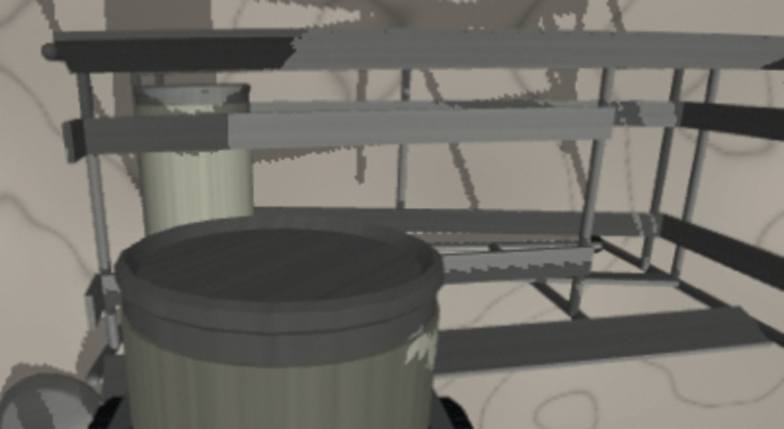

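```bash
cat > fit.py <<'E'
from h import *
from scipy.optimize import least_squares
b,w=shot('top'),shot('wrist')
obs=[(w,.025,[(263.8,123.3),(417.7,119.7)],1),(w,-.025,[(340.8,180.3),(410,177.2)],1),(b,.025,[(92.5,198.25),(170,194.5)],1),(b,-.025,[(92.5,177),(167.5,174)],1)]
def M(p):
    X,Y,yaw,z,g=p; dx=np.array([np.cos(yaw),np.sin(yaw),0]); y=np.array([-np.sin(yaw),np.cos(yaw),0]); x=dx*np.cos(g)-np.array([0,0,np.sin(g)])
    return np.array([X,Y,z]),x,y
def res(p,full=False):
    o,x,y=M(p); e=[]
    for r,yy,pts,_ in obs:
        L=proj(r,np.array([o+y*yy-.08*x,o+y*yy+.12*x])); d=L[1]-L[0];n=np.array([-d[1],d[0]])/np.hypot(*d)
        e+=[(np.array(q)-L[0])@n for q in pts]
    if full: return np.round(e,2)
    return np.r_[e,(p[0+3]-.157)/.001,(p[4]-np.radians(8))/.01,(p[1]-.22)/.005]
f=least_squares(res,[.5585,.22,np.radians(91.6),.157,np.radians(8)])
print(f.x.round(4),np.degrees(f.x[2]),res(f.x,True))
o,x,y=M(f.x)
for yy,px in((.034,(423.8,113.1)),(-.034,(413.6,184.4))):
    # along-ramp coordinate of the strip's back end
    t=np.linspace(0,.2,401); P=proj(w,o+y*yy+t[:,None]*x); i=np.argmin(np.hypot(*(P-px).T)); print('back end s',t[i],np.hypot(*(P[i]-px)))
for yy,px in((.034,(172,196.75)),(-.034,(170,171.2))):
    t=np.linspace(-.15,0,401); P=proj(b,o+y*yy+t[:,None]*x+np.array([0,0,.012])); i=np.argmin(np.hypot(*(P-px).T)); print('front end s',t[i],np.hypot(*(P[i]-px)))
E
python3 fit.py
```

```text
[0.5607 0.2214 1.5934 0.1575 0.135 ] 91.29684036699716 [ 0.04 -0.64  0.94  1.07 -2.48 -0.67 -0.35 -0.19]
back end s 0.135 3.3588817381902705
back end s 0.137 0.8442962716569768
front end s -0.09375 0.31228898205017686
front end s -0.088125 1.7894694096405357
```

```bash
python3 - <<'E'
from h import *
a,b=shot('scene'),shot('top'); T=pose(); print(T[:3,3].round(4))
X=T[:3,3]+[0,0,-.0415]
ps,pt=proj(a,X)[0],proj(b,X)[0]; print(ps,pt)
fs,ft=find('stout_tin_center','scene',ps),find('stout_tin_center','top',pt)
for r,f,p in((a,fs,ps),(b,ft,pt)):
    if f: print(f[0],f[2],f[0]-p, onplane(r,[f[0]],X[2]), np.argwhere(f[1]).min(0),np.argwhere(f[1]).max(0))
E
```

```text
[0.5945 0.2103 0.3302]
[351.73507476 187.57252892] [124.67126809 163.54514723]
[347.03171642 191.68656716] 0.61 [-4.70335834  4.11403824] [[0.61274102 0.20940274 0.2886834 ]] [172 328] [211 376]
[126.80279503 171.57453416] 0.57 [2.13152695 8.02938693] [[0.5767408  0.20476854 0.2886834 ]] [142 110] [189 139]
```

```bash
python3 - <<'E'
from h import *
w=shot('wrist'); H=np.array(w['hand_eye']); w['E']=H; print(w['intrinsics'][0],w['intrinsics'][1,2])
t=np.linspace(0,2*np.pi,361)
for off in(-.006,-.003,0,.003,.006):
  for z in(.038,.0415,.045):
    P=proj(w,np.c_[np.full(361,.05+off),.032*np.cos(t),z+.032*np.sin(t)]); print(off,z,P.min(0).round(1),P.max(0).round(1))
g=w['img'][150:250,150:350]; cv2.imwrite('pics/w6.png',cv2.resize(g[:,:,::-1],None,fx=4,fy=4))
# edges down the column 253
gr=cv2.cvtColor(w['img'],cv2.COLOR_RGB2GRAY)
print([ (r,int(gr[r,253])) for r in range(155,260,2)])
print([(c,int(gr[195,c])) for c in list(range(164,180))+list(range(328,345))])
E
```

```text
[298.40941446   0.         253.43944772] 192.35951506612568
-0.006 0.038 [169.4 175.4] [342.5 236.7]
-0.006 0.0415 [172.  173.5] [339.8 231.2]
-0.006 0.045 [174.3 171.6] [337.3 226. ]
-0.003 0.038 [168.7 169.3] [343.3 227. ]
-0.003 0.0415 [171.2 167.6] [340.6 221.8]
-0.003 0.045 [173.7 165.9] [338.1 216.9]
0 0.038 [167.9 163.2] [344.2 217.1]
0 0.0415 [170.5 161.6] [341.4 212.2]
0 0.045 [173. 160.] [338.8 207.6]
0.003 0.038 [167.1 157.1] [345.  206.9]
0.003 0.0415 [169.8 155.5] [342.2 202.3]
0.003 0.045 [172.3 154.1] [339.6 198.1]
0.006 0.038 [166.3 150.8] [345.9 196.5]
0.006 0.0415 [169.1 149.4] [343.  192.3]
0.006 0.045 [171.6 148.1] [340.3 188.4]
[(155, 122), (157, 74), (159, 75), (161, 78), (163, 79), (165, 78), (167, 61), (169, 56), (171, 55), (173, 55), (175, 54), (177, 54), (179, 54), (181, 54), (183, 57), (185, 57), (187, 55), (189, 54), (191, 54), (193, 55), (195, 55), (197, 52), (199, 55), (201, 56), (203, 56), (205, 64), (207, 69), (209, 70), (211, 77), (213, 77), (215, 79), (217, 79), (219, 76), (221, 65), (223, 77), (225, 78), (227, 78), (229, 77), (231, 78), (233, 78), (235, 78), (237, 76), (239, 98), (241, 100), (243, 99), (245, 99), (247, 100), (249, 99), (251, 100), (253, 100), (255, 100), (257, 100), (259, 100)]
[(164, 123), (165, 124), (166, 124), (167, 123), (168, 122), (169, 104), (170, 73), (171, 60), (172, 60), (173, 61), (174, 62), (175, 63), (176, 62), (177, 65), (178, 63), (179, 62), (328, 65), (329, 64), (330, 64), (331, 64), (332, 64), (333, 62), (334, 58), (335, 59), (336, 65), (337, 90), (338, 117), (339, 126), (340, 126), (341, 128), (342, 134), (343, 141), (344, 140)]
```

View pics/w6.png

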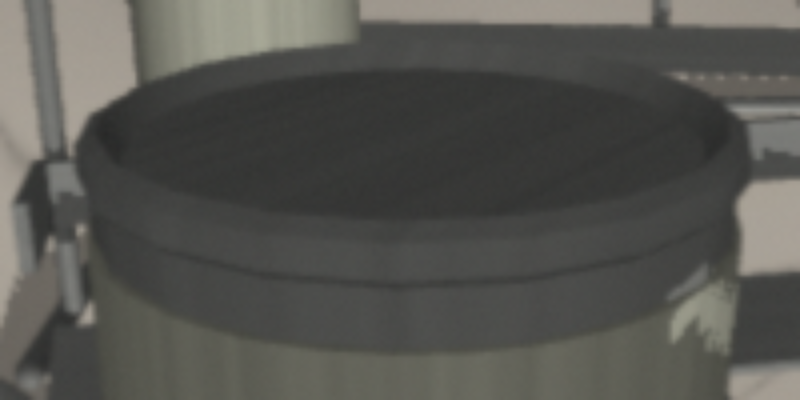

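servo_tool([
  {"dx": -17,"dy": 3,"dz": 0,"rx": 0,"ry": 0,"rz": 0.012,"fingers": 1},
  {"dx": -17,"dy": 3,"dz": 0,"rx": 0,"ry": 0,"rz": 0,"fingers": 1},
  {"dx": 0,"dy": 0,"dz": -35,"rx": 0,"ry": 0,"rz": 0,"fingers": 1},
  {"dx": 0,"dy": 0,"dz": -25,"rx": 0,"ry": 0,"rz": 0,"fingers": 1},
  {"dx": 0,"dy": 0,"dz": 0,"rx": 0,"ry": 0,"rz": 0,"fingers": 1},
  {"dx": 0,"dy": 0,"dz": 0,"rx": 0,"ry": 0,"rz": 0,"fingers": 1},
])

```text
clock: 10.65
tcp_pos: [0.5607, 0.2163, 0.2701]
orientation: [0.001, -0.013, 1.0, -0.0]
wrist_force: [-0.3, -0.2, -2.8]
finger_gap: 0.0631
```

```bash
python3 - <<'E'
from h import *
w=shot('wrist'); T=pose(); print(T.round(4))
cv2.imwrite('pics/w7.png',w['img'][:,:,::-1])
E
```

```text
[[-9.997e-01 -2.560e-02  3.500e-03  5.613e-01]
 [-2.560e-02  9.997e-01  2.000e-04  2.164e-01]
 [-3.500e-03  1.000e-04 -1.000e+00  2.711e-01]
 [ 0.000e+00  0.000e+00  0.000e+00  1.000e+00]]
```

View pics/w7.png

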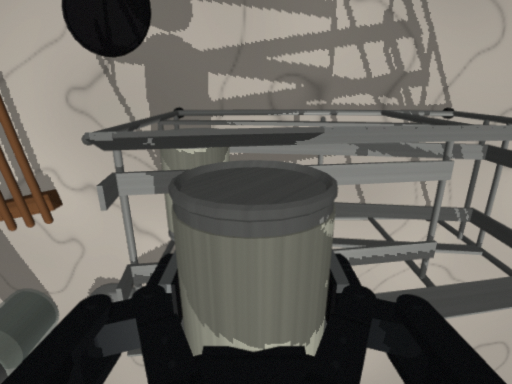

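servo_tool([
  {"dx": 0,"dy": 0,"dz": -18,"rx": 0,"ry": 0,"rz": 0,"fingers": 1},
  {"dx": 0,"dy": 0,"dz": -10,"rx": 0,"ry": 0,"rz": 0,"fingers": 1},
  {"dx": 0,"dy": 0,"dz": -5,"rx": 0,"ry": 0,"rz": 0,"fingers": 1},
  {"dx": 0,"dy": 0,"dz": 0,"rx": 0,"ry": 0,"rz": 0,"fingers": 1},
])

```text
clock: 11.1
tcp_pos: [0.5607, 0.2163, 0.2367]
orientation: [0.001, -0.013, 1.0, -0.0]
wrist_force: [-0.9, 0.7, -3.2]
finger_gap: 0.0631
```

servo_tool([
  {"dx": 0,"dy": 0,"dz": -3,"rx": 0,"ry": 0,"rz": 0,"fingers": 1},
  {"dx": 0,"dy": 0,"dz": 0,"rx": 0,"ry": 0,"rz": 0,"fingers": 1},
])

```text
clock: 11.3
tcp_pos: [0.561, 0.2163, 0.2341]
orientation: [0.001, -0.013, 1.0, -0.0]
wrist_force: [0.0, -0.4, -3.2]
finger_gap: 0.0627
```

servo_tool([
  {"dx": 0,"dy": 0,"dz": -2,"rx": 0,"ry": 0,"rz": 0,"fingers": 1},
  {"dx": 0,"dy": 0,"dz": 0,"rx": 0,"ry": 0,"rz": 0,"fingers": 1},
])

```text
clock: 11.5
tcp_pos: [0.5608, 0.2163, 0.2319]
orientation: [0.001, -0.013, 1.0, -0.0]
wrist_force: [0.0, -0.5, -3.4]
finger_gap: 0.0628
```

servo_tool([
  {"dx": 0,"dy": 0,"dz": -2,"rx": 0,"ry": 0,"rz": 0,"fingers": 1},
  {"dx": 0,"dy": 0,"dz": 0,"rx": 0,"ry": 0,"rz": 0,"fingers": 1},
])

```text
clock: 11.7
tcp_pos: [0.5609, 0.2163, 0.2317]
orientation: [0.002, -0.013, 1.0, -0.0]
wrist_force: [-3.0, -0.8, 6.8]
finger_gap: 0.0631
```

Contact at the expected ramp height: the wrist force went from -3.4 to +6.8 N. Releasing.

servo_tool([
  {"dx": 0,"dy": 0,"dz": 0,"rx": 0,"ry": 0,"rz": 0,"fingers": -1},
  {"dx": 0,"dy": 0,"dz": 0,"rx": 0,"ry": 0,"rz": 0,"fingers": -1},
  {"dx": 0,"dy": 0,"dz": 0,"rx": 0,"ry": 0,"rz": 0,"fingers": -1},
  {"dx": 0,"dy": 0,"dz": 20,"rx": 0,"ry": 0,"rz": 0,"fingers": -1},
  {"dx": 0,"dy": 0,"dz": 35,"rx": 0,"ry": 0,"rz": 0,"fingers": -1},
  {"dx": 0,"dy": 0,"dz": 45,"rx": 0,"ry": 0,"rz": 0,"fingers": -1},
  {"dx": 0,"dy": 0,"dz": 0,"rx": 0,"ry": 0,"rz": 0,"fingers": -1},
  {"dx": 0,"dy": 0,"dz": 0,"rx": 0,"ry": 0,"rz": 0,"fingers": -1},
])

```text
clock: 12.5
tcp_pos: [0.5615, 0.2165, 0.3313]
orientation: [0.003, -0.013, 1.0, 0.0]
wrist_force: [0.6, 0.7, 0.2]
finger_gap: 0.0855
```

servo_tool([
  {"dx": -16,"dy": -45,"dz": 0,"rx": 0,"ry": 0,"rz": 0.025,"fingers": -1},
  {"dx": -16,"dy": -45,"dz": 0,"rx": 0,"ry": 0,"rz": 0.025,"fingers": -1},
  {"dx": -16,"dy": -45,"dz": 0,"rx": 0,"ry": 0,"rz": 0.025,"fingers": -1},
  {"dx": -16,"dy": -45,"dz": 0,"rx": 0,"ry": 0,"rz": 0.025,"fingers": -1},
  {"dx": -16,"dy": -45,"dz": 0,"rx": 0,"ry": 0,"rz": 0.025,"fingers": -1},
  {"dx": -16,"dy": -45,"dz": 0,"rx": 0,"ry": 0,"rz": 0.025,"fingers": -1},
  {"dx": -13,"dy": -45,"dz": 0,"rx": 0,"ry": 0,"rz": 0.025,"fingers": -1},
  {"dx": 0,"dy": -32,"dz": -20,"rx": 0,"ry": 0,"rz": 0.025,"fingers": -1},
])

```text
clock: 13.3
tcp_pos: [0.4507, -0.1331, 0.3105]
orientation: [0.002, -0.112, 0.994, -0.001]
wrist_force: [1.0, -0.2, 0.7]
finger_gap: 0.0852
```

```bash
cat > chk.py <<'E'
from h import *
a,b=shot('scene'),shot('top'); print(env.get_state()['clock'],pose()[:3,3])
p0=np.array([.5607-.0887*-.026,.2214-.089,0]) # ramp front
u=np.array([-.026,.9997,0])
for c,r in(('scene',a),('top',b)):
    for n in('stout_tin_center','first_tin_center','slim_tin_center'):
        for d in cut_out(n,c):
            m=np.argwhere(d['region']).mean(0)[::-1]; q=onplane(r,[m],.065)[0]; print(c,n,round(d['confidence'],2),m.round(1),np.round(d['extent']),q.round(3))
E
python3 chk.py
```

```text
13.4 [ 0.45013329 -0.13358048  0.30634415]
scene stout_tin_center 0.61 [376.7 261.1] [355. 238. 398. 277.] [0.542 0.274 0.065]
scene first_tin_center 0.61 [330.5 246.8] [313. 224. 353. 264.] [0.565 0.161 0.065]
scene first_tin_center 0.54 [389.7 253.8] [309. 183. 463. 335.] [0.5   0.289 0.065]
scene slim_tin_center 0.95 [250.3 146.1] [234. 135. 264. 159.] [ 0.317 -0.29   0.065]
scene slim_tin_center 0.68 [409.1 212.8] [387. 203. 429. 226.] [0.328 0.263 0.065]
scene slim_tin_center 0.59 [264.5 187. ] [252. 171. 281. 206.] [ 0.467 -0.119  0.065]
top stout_tin_center 0.61 [134.  189.6] [121. 171. 146. 209.] [0.556 0.264 0.065]
top stout_tin_center 0.44 [114.2 185.1] [ 48. 154. 190. 215.] [0.568 0.321 0.065]
top first_tin_center 0.62 [171.3 188.4] [155. 170. 185. 205.] [0.56  0.159 0.065]
top slim_tin_center 0.96 [143.2 284.2] [124. 271. 166. 294.] [0.297 0.231 0.065]
top slim_tin_center 0.72 [347.  295.6] [336. 277. 359. 316.] [ 0.276 -0.322  0.065]
```

```bash
python3 chk.py | grep -v slim; python3 w.py slim_tin_center .049 w8
```

```text
13.8 [ 0.45208959 -0.12978446  0.31014594]
scene stout_tin_center 0.79 [355. 254.] [333. 233. 379. 270.] [0.551 0.221 0.065]
scene stout_tin_center 0.65 [234.6 205.5] [174. 167. 291. 245.] [ 0.583 -0.134  0.065]
scene first_tin_center 0.97 [328.9 246.9] [313. 228. 348. 263.] [0.568 0.158 0.065]
top stout_tin_center 0.98 [146.9 187.9] [136. 175. 157. 206.] [0.561 0.227 0.065]
top first_tin_center 0.86 [171.4 186.5] [159. 170. 185. 205.] [0.565 0.158 0.065]
clk 14.15 tcp [ 0.4519 -0.1305  0.31  ] toolx deg -167.05 tz [ 0.002  0.    -1.   ] hand_eye t [ 0.083 -0.001 -0.069]
0.82 [235. 117. 276. 216.] [253.4 165.1] rect ((0.45350348949432373, -0.131622776389122), (0.11030545830726624, 0.04893527179956436), 12.42514419555664) mean [ 0.4507 -0.1321]
0.78 [ 81.   0. 120.  16.] [102.6   4.8] rect ((0.326737642288208, -0.31802898645401), (0.012623838149011135, 0.03754226863384247), 11.099454879760742) mean [ 0.3241 -0.3147]
```

The stout tin has rolled into the queue behind the first tin, about 65 mm away. Now the slim tin.

servo_tool([
  {"dx": -1,"dy": -1,"dz": -40,"rx": 0,"ry": 0,"rz": 0,"fingers": -1},
  {"dx": 0,"dy": 0,"dz": -45,"rx": 0,"ry": 0,"rz": 0,"fingers": -1},
  {"dx": 0,"dy": 0,"dz": -45,"rx": 0,"ry": 0,"rz": 0,"fingers": -1},
  {"dx": 0,"dy": 0,"dz": -40,"rx": 0,"ry": 0,"rz": 0,"fingers": -1},
  {"dx": 0,"dy": 0,"dz": -25,"rx": 0,"ry": 0,"rz": 0,"fingers": -1},
  {"dx": 0,"dy": 0,"dz": -16,"rx": 0,"ry": 0,"rz": 0,"fingers": -1},
  {"dx": 0,"dy": 0,"dz": 0,"rx": 0,"ry": 0,"rz": 0,"fingers": -1},
  {"dx": 0,"dy": 0,"dz": 0,"rx": 0,"ry": 0,"rz": 0,"fingers": -1},
])

```text
clock: 15.0
tcp_pos: [0.4509, -0.1318, 0.0991]
orientation: [0.001, -0.113, 0.994, 0.0]
wrist_force: [0.3, -0.5, 0.5]
finger_gap: 0.0854
```

servo_tool([
  {"dx": 0,"dy": 0,"dz": 0,"rx": 0,"ry": 0,"rz": 0,"fingers": 1},
  {"dx": 0,"dy": 0,"dz": 0,"rx": 0,"ry": 0,"rz": 0,"fingers": 1},
  {"dx": 0,"dy": 0,"dz": 0,"rx": 0,"ry": 0,"rz": 0,"fingers": 1},
  {"dx": 0,"dy": 0,"dz": 0,"rx": 0,"ry": 0,"rz": 0,"fingers": 1},
  {"dx": 0,"dy": 0,"dz": 0,"rx": 0,"ry": 0,"rz": 0,"fingers": 1},
  {"dx": 0,"dy": 0,"dz": 0,"rx": 0,"ry": 0,"rz": 0,"fingers": 1},
])

```text
clock: 15.6
tcp_pos: [0.4514, -0.1313, 0.1003]
orientation: [0.002, -0.113, 0.994, 0.0]
wrist_force: [-0.4, 2.9, 7.5]
finger_gap: 0.0488
```

servo_tool([
  {"dx": 0,"dy": 0,"dz": 0,"rx": 0,"ry": 0,"rz": 0,"fingers": -1},
  {"dx": 0,"dy": 0,"dz": 0,"rx": 0,"ry": 0,"rz": 0,"fingers": -1},
  {"dx": 0,"dy": 0,"dz": -3,"rx": 0,"ry": 0,"rz": 0,"fingers": -1},
  {"dx": 0,"dy": 0,"dz": 0,"rx": 0,"ry": 0,"rz": 0,"fingers": 1},
  {"dx": 0,"dy": 0,"dz": 0,"rx": 0,"ry": 0,"rz": 0,"fingers": 1},
  {"dx": 0,"dy": 0,"dz": 0,"rx": 0,"ry": 0,"rz": 0,"fingers": 1},
  {"dx": 0,"dy": 0,"dz": 0,"rx": 0,"ry": 0,"rz": 0,"fingers": 1},
  {"dx": 0,"dy": 0,"dz": 0,"rx": 0,"ry": 0,"rz": 0,"fingers": 1},
])

```text
clock: 16.4
tcp_pos: [0.4506, -0.1314, 0.096]
orientation: [0.001, -0.113, 0.994, 0.0]
wrist_force: [-1.6, 2.4, 4.7]
finger_gap: 0.0494
```

servo_tool([
  {"dx": 0,"dy": 0,"dz": 20,"rx": 0,"ry": 0,"rz": 0,"fingers": 1},
  {"dx": 0,"dy": 0,"dz": 45,"rx": 0,"ry": 0,"rz": 0,"fingers": 1},
  {"dx": 0,"dy": 0,"dz": 45,"rx": 0,"ry": 0,"rz": 0,"fingers": 1},
  {"dx": 0,"dy": 0,"dz": 45,"rx": 0,"ry": 0,"rz": 0,"fingers": 1},
  {"dx": 0,"dy": 0,"dz": 45,"rx": 0,"ry": 0,"rz": 0,"fingers": 1},
  {"dx": 0,"dy": 0,"dz": 30,"rx": 0,"ry": 0,"rz": 0,"fingers": 1},
  {"dx": 0,"dy": 0,"dz": 0,"rx": 0,"ry": 0,"rz": 0,"fingers": 1},
])

```text
clock: 17.1
tcp_pos: [0.4525, -0.1327, 0.3301]
orientation: [0.004, -0.113, 0.994, -0.002]
wrist_force: [0.9, -0.7, -2.0]
finger_gap: 0.0489
```

```bash
python3 - <<'E'
from h import *
w=shot('wrist'); E=w['E'];H=np.array(w['hand_eye']); print(pose()[:3,3].round(4))
t=np.linspace(0,2*np.pi,361); w['E']=H
for off in(-.004,0,.004):
  for z in(.045,.049,.053):
    P=proj(w,np.c_[np.full(361,.05+off),.025*np.cos(t),z+.025*np.sin(t)]); print(off,z,P.min(0).round(1),P.max(0).round(1))
g=w['img'][150:260,150:350]; cv2.imwrite('pics/w9.png',cv2.resize(g[:,:,::-1],None,fx=4,fy=4,interpolation=cv2.INTER_CUBIC))
E
```

```text
[ 0.4517 -0.1323  0.3274]
-0.004 0.045 [192.7 171.8] [319.3 211.7]
-0.004 0.049 [194.7 169.7] [317.2 207.1]
-0.004 0.053 [196.5 167.8] [315.2 202.9]
0 0.045 [192.1 163.7] [320.  200.1]
0 0.049 [194.  161.8] [317.9 195.9]
0 0.053 [195.9 160. ] [315.9 192. ]
0.004 0.045 [191.4 155.5] [320.8 188.2]
0.004 0.049 [193.4 153.8] [318.6 184.4]
0.004 0.053 [195.3 152.2] [316.6 180.9]
```

View pics/w9.png

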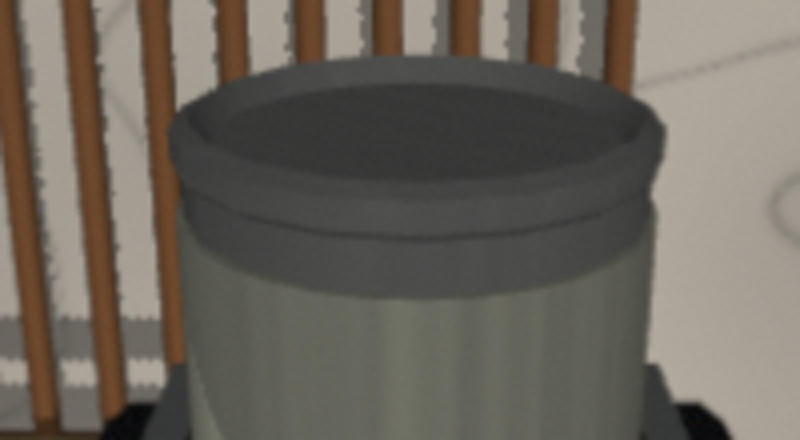

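The slim tin is held level and straight, rim from (192,164) to (316,~200), centred within about 1 mm and about 49 mm ahead of the TCP. Carrying it to the ramp.

servo_tool([
  {"dx": 13,"dy": 43,"dz": 0,"rx": 0,"ry": 0,"rz": -0.025,"fingers": 1},
  {"dx": 13,"dy": 43,"dz": 0,"rx": 0,"ry": 0,"rz": -0.025,"fingers": 1},
  {"dx": 13,"dy": 43,"dz": 0,"rx": 0,"ry": 0,"rz": -0.025,"fingers": 1},
  {"dx": 13,"dy": 43,"dz": 0,"rx": 0,"ry": 0,"rz": -0.025,"fingers": 1},
  {"dx": 14,"dy": 44,"dz": 0,"rx": 0,"ry": 0,"rz": -0.025,"fingers": 1},
  {"dx": 14,"dy": 44,"dz": 0,"rx": 0,"ry": 0,"rz": -0.025,"fingers": 1},
  {"dx": 14,"dy": 44,"dz": 0,"rx": 0,"ry": 0,"rz": -0.025,"fingers": 1},
  {"dx": 14,"dy": 44,"dz": 0,"rx": 0,"ry": 0,"rz": -0.025,"fingers": 1},
])

```text
clock: 17.95
tcp_pos: [0.5584, 0.218, 0.3228]
orientation: [-0.001, -0.012, 1.0, -0.001]
wrist_force: [1.4, -0.3, -1.4]
finger_gap: 0.0487
```

servo_tool([
  {"dx": 0,"dy": 0,"dz": 0,"rx": 0,"ry": 0,"rz": 0,"fingers": 1},
  {"dx": 0,"dy": 0,"dz": -35,"rx": 0,"ry": 0,"rz": 0,"fingers": 1},
  {"dx": 0,"dy": 0,"dz": -30,"rx": 0,"ry": 0,"rz": 0,"fingers": 1},
  {"dx": 0,"dy": 0,"dz": 0,"rx": 0,"ry": 0,"rz": 0,"fingers": 1},
  {"dx": 0,"dy": 0,"dz": 0,"rx": 0,"ry": 0,"rz": 0,"fingers": 1},
])

```text
clock: 18.45
tcp_pos: [0.5578, 0.2156, 0.2592]
orientation: [-0.001, -0.013, 1.0, -0.001]
wrist_force: [1.0, 0.1, -1.5]
finger_gap: 0.0489
```

```bash
python3 chk.py | grep -v slim; python3 -c "
from h import *;T=pose();print(T.round(4))"
```

```text
18.55 [0.55933783 0.21602218 0.26196417]
scene stout_tin_center 0.87 [354.9 253.7] [334. 232. 377. 275.] [0.551 0.221 0.065]
scene stout_tin_center 0.23 [236.5 290.2] [217. 270. 260. 308.] [0.811 0.064 0.065]
scene first_tin_center 0.69 [329.3 246.2] [312. 222. 349. 271.] [0.565 0.157 0.065]
top stout_tin_center 0.71 [152.9 192.4] [142. 176. 160. 210.] [0.549 0.21  0.065]
top first_tin_center 0.63 [171.7 188.8] [155. 168. 183. 208.] [0.559 0.157 0.065]
[[-9.997e-01 -2.550e-02  3.800e-03  5.592e-01]
 [-2.550e-02  9.997e-01  2.000e-04  2.163e-01]
 [-3.800e-03  1.000e-04 -1.000e+00  2.619e-01]
 [ 0.000e+00  0.000e+00  0.000e+00  1.000e+00]]
```

Stout and first tin are settled. TCP is at (.5592,.2163,.262), so I'm lowering to about .233.

servo_tool([
  {"dx": 0,"dy": 0,"dz": -15,"rx": 0,"ry": 0,"rz": 0,"fingers": 1},
  {"dx": 0,"dy": 0,"dz": -10,"rx": 0,"ry": 0,"rz": 0,"fingers": 1},
  {"dx": 0,"dy": 0,"dz": 0,"rx": 0,"ry": 0,"rz": 0,"fingers": 1},
  {"dx": 0,"dy": 0,"dz": -2,"rx": 0,"ry": 0,"rz": 0,"fingers": 1},
  {"dx": 0,"dy": 0,"dz": 0,"rx": 0,"ry": 0,"rz": 0,"fingers": 1},
])

```text
clock: 19.35
tcp_pos: [0.5589, 0.2164, 0.2341]
orientation: [0.001, -0.013, 1.0, -0.0]
wrist_force: [-0.5, -0.2, -1.5]
finger_gap: 0.0485
```

servo_tool([
  {"dx": 0,"dy": 0,"dz": -2,"rx": 0,"ry": 0,"rz": 0,"fingers": 1},
  {"dx": 0,"dy": 0,"dz": 0,"rx": 0,"ry": 0,"rz": 0,"fingers": 1},
])

```text
clock: 19.55
tcp_pos: [0.5589, 0.2163, 0.232]
orientation: [0.001, -0.013, 1.0, -0.0]
wrist_force: [-0.1, -0.0, -3.0]
finger_gap: 0.0486
```

servo_tool([
  {"dx": 0,"dy": 0,"dz": -2,"rx": 0,"ry": 0,"rz": 0,"fingers": 1},
  {"dx": 0,"dy": 0,"dz": 0,"rx": 0,"ry": 0,"rz": 0,"fingers": 1},
])

```text
clock: 19.75
tcp_pos: [0.559, 0.2164, 0.2305]
orientation: [0.002, -0.013, 1.0, 0.0]
wrist_force: [-0.1, 0.9, 0.7]
finger_gap: 0.0487
```

servo_tool([
  {"dx": 0,"dy": 0,"dz": -1,"rx": 0,"ry": 0,"rz": 0,"fingers": 1},
  {"dx": 0,"dy": 0,"dz": 0,"rx": 0,"ry": 0,"rz": 0,"fingers": 1},
])

```text
clock: 19.95
tcp_pos: [0.559, 0.2164, 0.2304]
orientation: [0.002, -0.013, 1.0, 0.0]
wrist_force: [-3.2, -1.2, 7.5]
finger_gap: 0.0486
```

Contact made. Releasing and lifting away.

servo_tool([
  {"dx": 0,"dy": 0,"dz": 0,"rx": 0,"ry": 0,"rz": 0,"fingers": -1},
  {"dx": 0,"dy": 0,"dz": 0,"rx": 0,"ry": 0,"rz": 0,"fingers": -1},
  {"dx": 0,"dy": 0,"dz": 0,"rx": 0,"ry": 0,"rz": 0,"fingers": -1},
  {"dx": 0,"dy": 0,"dz": 20,"rx": 0,"ry": 0,"rz": 0,"fingers": -1},
  {"dx": 0,"dy": 0,"dz": 35,"rx": 0,"ry": 0,"rz": 0,"fingers": -1},
  {"dx": 0,"dy": 0,"dz": 45,"rx": 0,"ry": 0,"rz": 0,"fingers": -1},
  {"dx": -10,"dy": -40,"dz": 0,"rx": 0,"ry": 0,"rz": 0,"fingers": -1},
  {"dx": -10,"dy": -45,"dz": 0,"rx": 0,"ry": 0,"rz": 0,"fingers": -1},
])

```text
clock: 20.75
tcp_pos: [0.5397, 0.1317, 0.3306]
orientation: [0.003, -0.014, 1.0, 0.0]
wrist_force: [1.0, -0.1, -0.3]
finger_gap: 0.0853
```

servo_tool([
  {"dx": -10,"dy": -45,"dz": 0,"rx": 0,"ry": 0,"rz": 0,"fingers": -1},
  {"dx": -10,"dy": -45,"dz": 0,"rx": 0,"ry": 0,"rz": 0,"fingers": -1},
  {"dx": -10,"dy": -45,"dz": 0,"rx": 0,"ry": 0,"rz": 0,"fingers": -1},
  {"dx": 0,"dy": 0,"dz": 0,"rx": 0,"ry": 0,"rz": 0,"fingers": -1},
  {"dx": 0,"dy": 0,"dz": 0,"rx": 0,"ry": 0,"rz": 0,"fingers": -1},
  {"dx": 0,"dy": 0,"dz": 0,"rx": 0,"ry": 0,"rz": 0,"fingers": -1},
  {"dx": 0,"dy": 0,"dz": 0,"rx": 0,"ry": 0,"rz": 0,"fingers": -1},
  {"dx": 0,"dy": 0,"dz": 0,"rx": 0,"ry": 0,"rz": 0,"fingers": -1},
])

```text
clock: 21.55
tcp_pos: [0.509, -0.0025, 0.3288]
orientation: [0.001, -0.014, 1.0, -0.0]
wrist_force: [-0.0, -0.6, 1.0]
finger_gap: 0.085
```

servo_tool([
  {"dx": 0,"dy": 0,"dz": 0,"rx": 0,"ry": 0,"rz": 0,"fingers": -1},
  {"dx": 0,"dy": 0,"dz": 0,"rx": 0,"ry": 0,"rz": 0,"fingers": -1},
  {"dx": 0,"dy": 0,"dz": 0,"rx": 0,"ry": 0,"rz": 0,"fingers": -1},
  {"dx": 0,"dy": 0,"dz": 0,"rx": 0,"ry": 0,"rz": 0,"fingers": -1},
  {"dx": 0,"dy": 0,"dz": 0,"rx": 0,"ry": 0,"rz": 0,"fingers": -1},
  {"dx": 0,"dy": 0,"dz": 0,"rx": 0,"ry": 0,"rz": 0,"fingers": -1},
  {"dx": 0,"dy": 0,"dz": 0,"rx": 0,"ry": 0,"rz": 0,"fingers": -1},
  {"dx": 0,"dy": 0,"dz": 0,"rx": 0,"ry": 0,"rz": 0,"fingers": -1},
])

```text
clock: 22.35
tcp_pos: [0.5088, -0.0037, 0.3289]
orientation: [0.001, -0.013, 1.0, -0.0]
wrist_force: [-0.4, 0.0, 0.9]
finger_gap: 0.0854
```

```bash
python3 chk.py;  python3 - <<'E'
from h import *
b=shot('scene');c=shot('top')
cv2.imwrite('pics/end.png',np.vstack([cv2.resize(c['img'][145:230,35:200,::-1],(600,309)),cv2.resize(b['img'][175:345,300:475,::-1],(300,291)).repeat(2,1)]))
E
```

```text
22.45 [ 0.50878178 -0.00374648  0.32888647]
scene stout_tin_center 0.63 [354.6 253.6] [334. 232. 375. 269.] [0.55  0.22  0.065]
scene first_tin_center 0.84 [329.1 246.6] [312. 229. 348. 264.] [0.567 0.158 0.065]
scene slim_tin_center 0.79 [377.1 263. ] [361. 242. 395. 283.] [0.546 0.278 0.065]
scene slim_tin_center 0.72 [250.1 146.7] [235. 136. 264. 160.] [ 0.32  -0.289  0.065]
scene slim_tin_center 0.64 [409.1 212.9] [388. 205. 429. 227.] [0.328 0.263 0.065]
top slim_tin_center 0.62 [ 89.3 183.6] [ 46. 155. 131. 214.] [0.572 0.394 0.065]
top slim_tin_center 0.58 [346.8 295.3] [337. 276. 359. 317.] [ 0.277 -0.321  0.065]
top slim_tin_center 0.51 [121.  184.5] [117. 176. 126. 198.] [0.57  0.301 0.065]
top slim_tin_center 0.36 [265.2 109.2] [249.  90. 284. 132.] [ 0.782 -0.096  0.065]
```

servo_tool([
  {"dx": 0,"dy": 0,"dz": 0,"rx": 0,"ry": 0,"rz": 0,"fingers": -1},
  {"dx": 0,"dy": 0,"dz": 0,"rx": 0,"ry": 0,"rz": 0,"fingers": -1},
  {"dx": 0,"dy": 0,"dz": 0,"rx": 0,"ry": 0,"rz": 0,"fingers": -1},
  {"dx": 0,"dy": 0,"dz": 0,"rx": 0,"ry": 0,"rz": 0,"fingers": -1},
  {"dx": 0,"dy": 0,"dz": 0,"rx": 0,"ry": 0,"rz": 0,"fingers": -1},
  {"dx": 0,"dy": 0,"dz": 0,"rx": 0,"ry": 0,"rz": 0,"fingers": -1},
  {"dx": 0,"dy": 0,"dz": 0,"rx": 0,"ry": 0,"rz": 0,"fingers": -1},
  {"dx": 0,"dy": 0,"dz": 0,"rx": 0,"ry": 0,"rz": 0,"fingers": -1},
])

```text
clock: 23.65
tcp_pos: [0.5088, -0.0037, 0.3289]
orientation: [0.001, -0.013, 1.0, -0.0]
wrist_force: [0.4, -0.1, 0.7]
finger_gap: 0.0859
```

```bash
python3 chk.py; python3 - <<'E'
from h import *
a,b=shot('scene'),shot('top')
# expected centres of the queue, anchored on the first tin as seen at the start
g=np.radians(8); u=np.array([-.026*np.cos(g),.9997*np.cos(g),np.sin(g)]); c0=np.array([.5615,.1585,.062])
for s,n in((0,'first'),(.064,'stout'),(.121,'slim')): print(n,(c0+s*u).round(3),proj(a,c0+s*u).round(1),proj(b,c0+s*u).round(1))
E
```

```text
23.75 [ 0.50876296 -0.00368646  0.32887589]
scene stout_tin_center 0.71 [354.3 254.9] [334. 233. 378. 273.] [0.555 0.222 0.065]
scene stout_tin_center 0.38 [377.  262.7] [359. 238. 398. 283.] [0.546 0.277 0.065]
scene first_tin_center 0.86 [329.2 246.6] [312. 229. 346. 264.] [0.567 0.158 0.065]
scene slim_tin_center 0.88 [250.2 145.9] [235. 136. 262. 160.] [ 0.316 -0.291  0.065]
scene slim_tin_center 0.84 [409.  212.7] [388. 201. 429. 225.] [0.327 0.263 0.065]
scene slim_tin_center 0.71 [377.  263.3] [360. 240. 396. 281.] [0.547 0.278 0.065]
top slim_tin_center 0.88 [346.8 295.1] [335. 277. 360. 317.] [ 0.277 -0.321  0.065]
first [0.562 0.158 0.062] [[330.3 246.5]] [[171.6 188. ]]
stout [0.56  0.222 0.071] [[353.7 254.4]] [[148.1 188.2]]
slim [0.558 0.278 0.079] [[375.7 261.9]] [[127.2 188.3]]
```

All three tins sit within about 2 px of their expected places and don't move between looks. Handing in.

```bash
python3 -c "
from workcell import job;print(job.hand_in())"
```

```text
the job is handed in; nothing more can be done
None
```

I loaded both white tins from the rack into the dispenser, stout first and then slim, and handed the job in at about 24 s on the clock. Each tin was lowered until the wrist force showed contact with the upper ramp, and only then released. I left the blue look-alikes alone.

**Last checks:** In the scene camera the first, stout and slim tins lie within about 2 px of their computed places in the queue. Two looks about 1.3 s apart agreed, and the gripper was clear with no force on it.

**Failed, disagreed or not checked:**
- **Joint range:** On the first carry joint 6 ran to the end of its range, so the tool stopped short and tilted. I turned it a half turn in the air and went on.
- **Grasps:** Both first grasps were slightly high, so I opened and took each tin again 3–6 mm lower.
- **Top view:** In the last looks the top camera found neither the first nor the stout tin, and gave no usable position for the slim one. The final check therefore rests on the scene camera.
- **Pictures:** I had used all 12 viewings, so the final state was checked by numbers only.
- **Bystanders:** I did not re-measure the things on the counter after the moves. I planned the paths to pass above them.

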